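Shim the rocking bench supply

TASK

The bench power supply rocks because its bare steel corner foot is too short. Push the wooden wedge along the table, thin end first, under that foot until it is snug and the supply can no longer rock; then press down on the supply's top at the corner over that foot to check that it stays put, and move clear. Do not pick up the wedge or the supply, do not shove the supply along the table, and leave the other things on the table where they are.

Things in the scene. Friction and masses are not known exactly. Their poses are not given: they have to be found in the camera images.
- supply: Loose grey bench supply, 1.6 kg; case 170 (x) by 160 (y), flat top 140 above the table; black front with knobs at +x. Ears on its +y and -y sides carry feet at x +-75, y +-110: three black rubber discs 24 across on the table, and a short bare steel one at x +75, y -110. Rests level; 1 to 3 N down over the short foot rocks it 0.07 rad. Origin: centre of the footprint, table height, z up.
- short_foot (a point): Lowest point of the short foot, a steel dome of 10 mm radius that hangs 9 mm above the table, under a flat aluminium ear (28 mm wide, top 31 mm above the table) that sticks out 46 mm from the -y side of the case, near its +x face. The foot stands 30 mm outside that side. The case's underside is 30 mm above the table.
- press_spot (a point): Where to press: point on the flat top of the case, 23 mm in from both edges of the corner above the short foot, 140 mm above the table. 5 to 15 N there is a good check.
- wedge: Wooden wedge, 45 g, 112 mm long (x), 50 wide (y), flat underside; even slope from 18 mm thick at x = -56 to 2 mm at x = +56, so 9 mm thick at x = +7, where it meets the short foot. Origin: centre of the underside, +x to the thin end, which starts roughly towards the short foot. Slides freely under 1 N; once it touches the foot, the push climbs to 5 N in 3 mm, and from 6 to 8 N the supply slides along with it.
- thick_end (a point): Centre of the wedge's upright thick end face, 50 mm wide and 18 mm high, 9 mm above the table: push here towards the wedge's +x.
- offcut: Bystander, leave alone: flat plywood offcut, 85 x 55 x 18 mm, the same thickness all over (not a wedge). Origin under its centre.
- fan: Bystander, leave alone: small black fan standing on a wooden block, 75 x 85 mm, 98 mm high. Origin under its centre.
- mug: Bystander, leave alone: white mug, 85 mm high, rim radius 38 mm. Origin under its centre.
- screwdriver: Bystander, leave alone: red-handled screwdriver lying on the table. Origin under its centre.
- tape: Bystander, leave alone: roll of blue tape lying flat, 72 mm across, 24 mm high. Origin under its centre.
- glue: Bystander, leave alone: white bottle, 48 mm across, 130 mm high. Origin under its centre.
- panel: Bystander, leave alone: small flat solar panel lying on the table, 110 x 70 x 8 mm. Origin under its centre.
Mind the look-alikes: they are no part of the job. There is more than one size of the wedge; the job needs the smallest.

How it is judged:
On the way, in this order (a step that is already met when the one before it is completed fails the run):
1. the wedge lies under the short foot, where it is about 7.5 to 11 mm thick, and the supply is level (y of short_foot in the frame of wedge between -0.024 and 0.024 m and x of short_foot in the frame of wedge between -0.006 and 0.018 m and angle between supply's own z axis and vertical below 0.012 rad), for 0.1 s.
2. the fingers press on the supply's top at the corner above the short foot with over 3 N, the wedge carries the foot, and the supply stays level (under 0.012 rad) (contact force between the fingers and supply above 3 N and horizontal distance between the grasp point and press_spot below 0.05 m and height (world z) of the grasp point above 0.12 m and contact force between wedge and supply above 0.8 N and angle between supply's own z axis and vertical below 0.012 rad), for 0.2 s.
At the end, for the whole second after the job is handed in: The wedge lies flat on the table with the short foot over it, within 24 mm of its centre line and between 6 mm towards the thick end and 18 mm towards the thin end of its middle; the supply is within 0.012 rad of level; both at rest (all of step 1 and height (world z) of wedge below 0.004 m and angle between wedge's own z axis and vertical below 0.03 rad and linear speed of each of supply, wedge below 0.01 m/s); the robot touches nothing.
It fails at once if the wedge is picked up (its middle more than 10 mm off the table) (height (world z) of wedge above 0.01 m).
It fails at once if the supply is shoved along, or lifted, by more than 15 mm (distance of supply from where it was at the start of the episode above 0.015 m).
It fails at once if another thing on the table is moved by more than 30 mm (distance of any of offcut, fan, mug, screwdriver, tape, glue, panel from where it was at the start of the episode above 0.03 m).
It also fails if it takes over 58 s, if anything falls off the work surface, if the arm or the gripper's body presses on something with over 40 N, if the wrist force passes 120 N, or if a joint passes its speed limit or range.

ROBOT

A 6-joint arm with a two-finger parallel gripper is mounted at the origin on the work surface. World frame = base frame: x ahead of the robot, y to its left, z up, the work surface at z = 0. Lengths are in m, angles in rad, forces in N, time in s.
With the tool pointing down it reaches from about 0.425 to 0.95 m from the base axis. Payload 14.7 kg.
Tool frame: the origin (TCP) lies midway between the tips of the shut fingers; the grasp point (between the pads) lies manip.grip_point_offset behind it (manip.grip_point_offset is the distance from the TCP to the grasp point, in m); y points along the fingers, x is the direction in which the jaws open and shut, and the axes are right-handed (so a half turn about y gives the same grasp; the last joint's range is limited). The gripper opens to 85 mm and grips with 20 to 120 N. Pads are 22 mm wide; open, the fingers measure 114 mm over their backs; the gripper's body (76 mm by 85 mm) begins 54 mm behind the grasp point. The pads swing forward as they close: fully open they stand 13 mm farther back than shut.
Start: joints at [1.173, 0.48, 1.596, -0, 1.065, -0.047], TCP at [0.223, 0.61, 0.231] pointing down, gripper open.
Joint ranges: [-2.75, 2.75], [-0.82, 2.05], [0.23, 2.67], [-1.56, 4.7], [0.09, 2.69], [-2.92, 2.92]. Speed limits (rad/s): [1.89, 1.89, 2.39, 3.01, 3.01, 3.01].

INTERFACE

Orientations are given as a unit quaternion [x, y, z, w].
In Python, from bench import manip gives the robot as it stands.
- The arm moves only by the tool jog_arm, never from a script. Its argument "commands" is a list that holds one entry, the list of rows, each a list of 7 numbers: the turn, a rotation vector about the tool's x, y, z in rad, then the shift along the tool's x, y, z in mm, then the opening, from 0 (shut) to 1 (fully open). A call has 1 to 20 rows; each row shifts and turns the commanded pose from where the row before left it, along the tool's axes as they then stand; what a row does not reach is not made up. A row lasts 1/12 s, in which the tool goes at most 41.7 mm and 7.16 degrees, less where a joint would pass 70% of its speed; a pose out of reach is approached as far as the arm can. A call is refused whole if a number of a shift passes 41.7 or a number of a turn 0.125, either way. A call with a gripper value outside its range is refused whole. The fingers move at their own pace and stop on an object; "grip_force" is the grip in N (left out, the last holds). Time passes only in rows, so rows that do not move let the fingers close. It gives the time, the measured TCP pose, the force and the opening at its end, in the units of the state.
- manip.observe(): the state, without advancing time (a new reading comes with each control period).
- manip.read_camera(name): name is "side" or "top" or "wrist"; returns a dict with "frame" (384x512x3 uint8, red, green, blue), "intrinsics" (3x3 intrinsics, pixels), "eye" and "attitude" of the camera in the world; the wrist camera has in their place "tool_from_camera" (4x4, takes a point from camera to tool coordinates, whose origin is the TCP and whose axes are the tool frame's). Camera axes: x right, y up, looking along -z (the intrinsics and any distortion apply to the point x, -y, -z); pixel columns grow to the right and rows downward; lengths in m; the calibration is good to about 2 mm. A picture is of the moment at which its call begins: read the wrist's pose just before it. There is no depth.
- manip.hand_in(): hands the job in, once; it reports no verdict.
The state is a dict: "time_s": time; "joint_positions": joint angles; "joint_velocities": joint speeds; "joint_efforts": joint torques, N m; "ee_pos": TCP position; "ee_rot": TCP orientation; "force": force on the tool from outside, world axes, zero at the start; "ft_torque": the same for the moment, N m; "grip_width": finger opening in m.
Only numpy, scipy, OpenCV 4.12 (cv2) and the standard library are available. Lean on these libraries where they do the work, as an engineer would, in place of code of your own. Each camera call takes 0.05 s, during which the arm holds its last target.

## Working session

There is one attempt and no reset: what is moved stays moved. The work goes in short steps, Python scripts to look and compute and a tool call to move; the robot and the scene stay as the last step left them, time stands still between calls to the robot, and variables do not carry over. Pictures are saved under pics/ and viewed, and the job is handed in when it is done.

Besides the shell and the picture viewer there is one more tool, called after "Request:" as a command line: name --argument value ..., lists and objects as JSON in quotes. jog_arm: Moves the arm, as the interface text tells. Its arguments: {"type":"object","properties":{"commands":{"type":"array"},"grip_force":{"type":"number"}},"required":["commands"]}

```bash
ls; mkdir -p pics; python3 - <<'E'
from bench import manip
import cv2
s=manip.observe(); print(s); print(manip.grip_point_offset)
for n in ['top','side','wrist']:
    c=manip.read_camera(n)
    cv2.imwrite(f'pics/{n}0.png',c['frame'][:,:,::-1])
    print({k:v for k,v in c.items() if k!='frame'})
E
```

```text
pics
{'time_s': 0.0, 'joint_positions': array([ 1.17338877e+00,  4.80807933e-01,  1.59683931e+00, -7.29674124e-06,
        1.06509661e+00, -4.65784217e-02]), 'joint_velocities': array([-0.00010325, -0.00038967, -0.00028187,  0.00060836,  0.00179256,
       -0.00044215]), 'joint_efforts': array([ 1.87536309e-03, -9.50657558e+01, -4.30179083e+01,  1.03116038e-04,
        1.23571858e-02, -8.64881372e-06]), 'ee_pos': array([0.22320825, 0.61005905, 0.23070078]), 'ee_rot': array([ 0.57980378,  0.40472702, -0.40541281, -0.57936523]), 'force': array([ 0.2146673 , -0.42730684,  0.4993063 ]), 'ft_torque': array([-0.01425124, -0.00614335,  0.01745482]), 'grip_width': 0.08565424143577072}
0.0187
{'intrinsics': array([[388.84744609,   0.        , 259.34526392],
       [  0.        , 388.84744609, 184.06905375],
       [  0.        ,   0.        ,   1.        ]]), 'eye': array([ 0.38701156, -0.0018857 ,  1.40621636]), 'attitude': array([-0.04004107,  0.03561449,  0.71371445, -0.69838385])}
{'intrinsics': array([[415.4015717 ,   0.        , 260.47620946],
       [  0.        , 415.4015717 , 194.66515114],
       [  0.        ,   0.        ,   1.        ]]), 'eye': array([ 0.08434391, -0.7661746 ,  0.95369961]), 'attitude': array([ 0.3793632 , -0.09497783, -0.2504211 ,  0.88563652])}
{'intrinsics': array([[289.79241128,   0.        , 259.24299312],
       [  0.        , 289.79241128, 194.0600925 ],
       [  0.        ,   0.        ,   1.        ]]), 'tool_from_camera': array([[ 9.99999917e-01, -8.05021000e-05, -3.99897823e-04,
        -5.96320750e-04],
       [-3.59651265e-04,  2.88589584e-01, -9.57452830e-01,
        -1.42660562e-01],
       [ 1.92483310e-04,  9.57452895e-01,  2.88589531e-01,
         7.31017435e-02],
       [ 0.00000000e+00,  0.00000000e+00,  0.00000000e+00,
         1.00000000e+00]])}
```

View pics/top0.png

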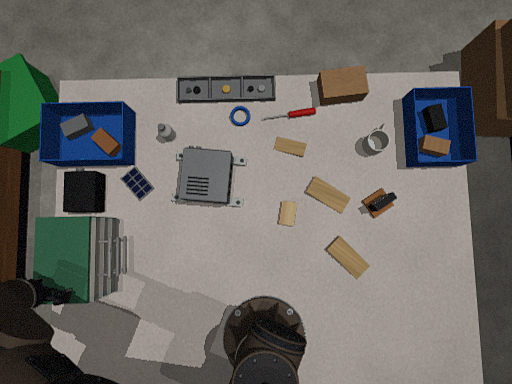

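View pics/side0.png

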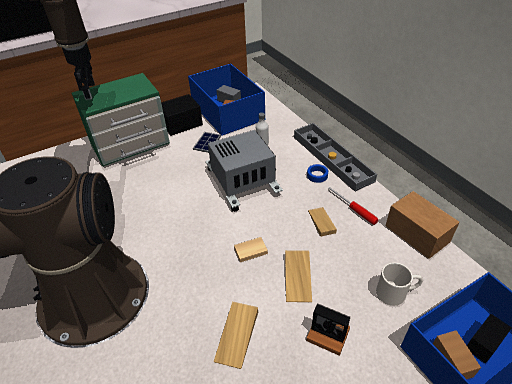

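View pics/wrist0.png

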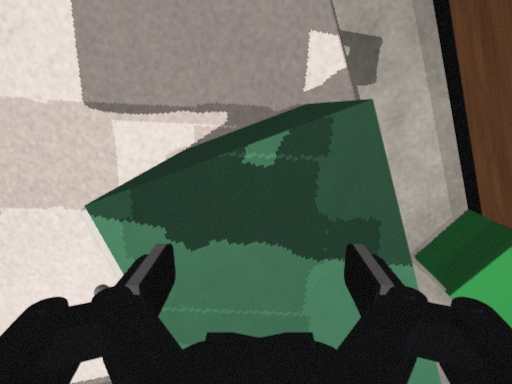

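```bash
python3 - <<'E'
import cv2
t=cv2.imread('pics/top0.png')[125:225,160:320]
cv2.imwrite('pics/topz.png',cv2.resize(t,None,fx=5,fy=5,interpolation=cv2.INTER_CUBIC))
t=cv2.imread('pics/side0.png')[125:265,190:350]
cv2.imwrite('pics/sidez.png',cv2.resize(t,None,fx=4,fy=4,interpolation=cv2.INTER_CUBIC))
E
```

```text
(no output)
```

View pics/topz.png

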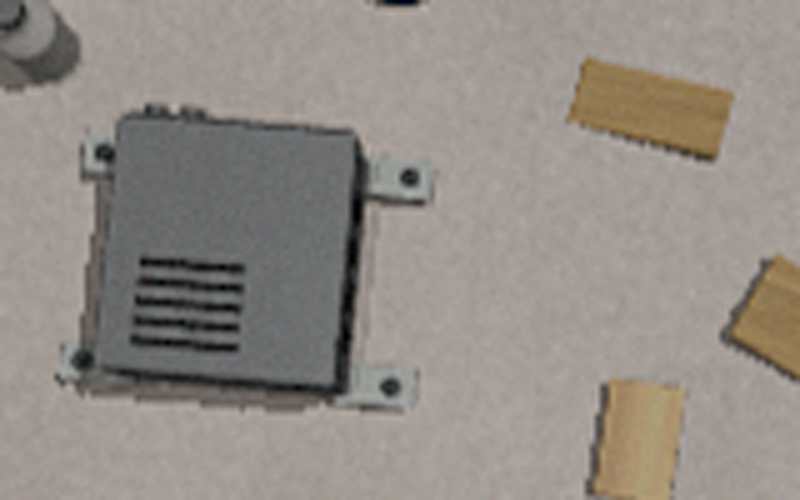

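View pics/sidez.png

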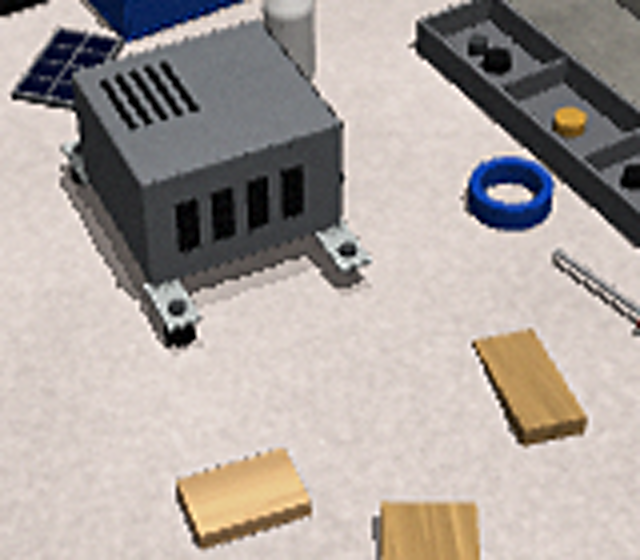

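```bash
cat > h.py <<'E'
import numpy as np, cv2
from scipy.spatial.transform import Rotation as R
from bench import manip
def cam(name):
    s=manip.observe(); c=manip.read_camera(name); K=c['intrinsics']
    if name=='wrist':
        T=c['tool_from_camera']; Rt=R.from_quat(s['ee_rot']).as_matrix()
        eye=Rt@T[:3,3]+s['ee_pos']; Rc=Rt@T[:3,:3]
    else: eye=c['eye']; Rc=R.from_quat(c['attitude']).as_matrix()
    return c['frame'][:,:,::-1].copy(),K,eye,Rc
def ray(px,K,eye,Rc):
    px=np.atleast_2d(px).astype(float)
    d=np.c_[(px[:,0]-K[0,2])/K[0,0],-(px[:,1]-K[1,2])/K[1,1],-np.ones(len(px))]@Rc.T
    return d/np.linalg.norm(d,axis=1)[:,None]
def onz(px,z,K,eye,Rc):
    d=ray(px,K,eye,Rc); return eye+d*((z-eye[2])/d[:,2])[:,None]
def proj(P,K,eye,Rc):
    q=(np.atleast_2d(P)-eye)@Rc
    return np.c_[K[0,0]*q[:,0]/-q[:,2]+K[0,2],K[1,1]*q[:,1]/q[:,2]+K[1,2]]
def tri(rs):
    A=0;b=0
    for e,d in rs:
        M=np.eye(3)-np.outer(d,d);A=A+M;b=b+M@e
    return np.linalg.solve(A,b)
E
python3 - <<'E'
from h import *
s=manip.observe(); print(R.from_quat(s['ee_rot']).as_matrix().round(3))
im,K,e,C=cam('top'); ims,Ks,es,Cs=cam('side')
print('zooms')
pt=(241.7,160.5); ps=(276.9,187.1)
print('foot top z.031',onz(pt,.033,K,e,C)[0],'side',onz(ps,.033,Ks,es,Cs)[0],'tri',tri([(e,ray(pt,K,e,C)[0]),(es,ray(ps,Ks,es,Cs)[0])]))
for n,p in dict(otherfoot=(238.2,202.4),lf=(181,155.6),lb=(176.2,196.8)).items(): print(n,onz(p,.033,K,e,C)[0])
# wedge
hsv=cv2.cvtColor(im,cv2.COLOR_BGR2HSV); m=cv2.inRange(hsv,(10,70,70),(30,255,255))
for c in cv2.findContours(m,0,2)[0]:
    if cv2.contourArea(c)>100:
        r=cv2.minAreaRect(c); b=cv2.boxPoints(r); print(r,onz(b,.01,K,e,C)[:,:2].round(4).tolist())
# supply top
print('top corners',onz([[185,148.5],[231,151.5],[228.2,202.2],[179.6,199.3]],.14,K,e,C).round(4))
E
```

```text
[[ 0.344 -0.    -0.939]
 [ 0.939 -0.001  0.344]
 [-0.001 -1.     0.   ]]
zooms
foot top z.031 [0.62081045 0.06643139 0.033     ] side [0.62290212 0.06379427 0.033     ] tri [0.62248837 0.06587672 0.03121848]
otherfoot [0.47114485 0.0812765  0.033     ]
lf [0.64350717 0.28380176 0.033     ]
lb [0.49579331 0.30080672 0.033     ]
((347.5, 257.0), (43.133514404296875, 19.091880798339844), 45.0) [[0.3024, -0.2242], [0.3488, -0.274], [0.2399, -0.3768], [0.1943, -0.327]]
((287.3399963378906, 213.11997985839844), (15.414929389953613, 23.617366790771484), 8.13010311126709) [[0.3933, -0.0584], [0.4766, -0.0727], [0.4676, -0.1272], [0.3844, -0.1127]]
((373.93292236328125, 196.3963165283203), (6.914107322692871, 23.359804153442383), 57.094757080078125) [[0.4721, -0.3627], [0.5162, -0.4354], [0.495, -0.4478], [0.451, -0.3751]]
((327.6011657714844, 194.54519653320312), (42.34299087524414, 19.02457046508789), 32.195735931396484) [[0.5073, -0.1572], [0.5649, -0.1958], [0.4804, -0.3213], [0.4235, -0.2824]]
((289.7059326171875, 146.17648315429688), (30.55948829650879, 13.581995010375977), 14.03624439239502) [[0.6644, -0.0481], [0.713, -0.0614], [0.683, -0.1688], [0.6345, -0.1552]]
((436.0294494628906, 144.38235473632812), (26.436382293701172, 13.824528694152832), 14.03624439239502) [[0.6564, -0.5872], [0.7058, -0.6027], [0.6799, -0.6942], [0.6307, -0.6784]]
((104.75000762939453, 140.25), (24.041629791259766, 14.849241256713867), 45.0) [[0.7245, 0.6194], [0.7631, 0.5816], [0.6979, 0.5178], [0.6598, 0.5556]]
((343.89251708984375, 81.33616638183594), (27.866636276245117, 46.0938720703125), 83.2901611328125) [[0.9586, -0.2273], [0.9753, -0.3985], [0.8687, -0.4051], [0.8522, -0.2353]]
((501.5, 69.0), (98.0, 13.0), 90.0) [[1.1386, -0.895], [1.1374, -0.9437], [0.7602, -0.91], [0.7613, -0.8626]]
top corners [[0.6471 0.2483 0.14  ]
 [0.6335 0.096  0.14  ]
 [0.466  0.1074 0.14  ]
 [0.4789 0.2661 0.14  ]]
```

Request:
jog_arm --commands '[[[0,0,0,0,-40,0,0.2],[0,0.062,0,0,0,-40,0.2],[0,0.062,0,0,0,-40,0.2],[0,0.062,0,0,0,-40,0.2],[0,0.062,0,0,0,-40,0.2],[0,0.062,0,0,0,-40,0.2],[0,0.062,0,0,0,-40,0.2],[0,0.062,0,0,0,-40,0.2],[0,0.062,0,0,0,-40,0.2],[0,0.062,0,0,0,-40,0.2],[0,0.062,0,0,0,-40,0.2],[0,0.062,0,0,0,-40,0.2],[0,0.062,0,0,0,-40,0.2],[0,0.062,0,0,0,-40,0.2],[0,0.062,0,0,0,-40,0.2],[0,0.062,0,0,0,-40,0.2],[0,0.062,0,0,0,-40,0.2],[0,0.062,0,0,0,-40,0.2],[0,0.062,0,0,0,-40,0.2],[0,0,0,0,0,0,0.2]]]'

```text
time_s: 1.92
ee_pos: [0.6609, 0.0779, 0.2711]
ee_rot: [0.707, 0.034, -0.034, -0.706]
force: [0.0, -0.6, -0.3]
grip_width: 0.0172
```

Request:
jog_arm --commands '[[[0,0.062,0,0,0,-40,0.2],[0,0.062,0,0,0,-40,0.2],[0,0.062,0,0,0,-40,0.2],[0,0.062,0,0,0,-40,0.2],[0,0.062,0,0,0,-40,0.2],[0,0.062,0,0,0,-35,0.2],[0,0,0,0,40,0,0.2],[0,0,0,0,0,0,0.2],[0,0,0,0,0,0,0.2]]]'

```text
time_s: 2.67
ee_pos: [0.6474, -0.1486, 0.23]
ee_rot: [-0.7, 0.096, -0.093, 0.701]
force: [0.5, 0.7, 1.2]
grip_width: 0.0169
```

```bash
python3 - <<'E'
from h import *
s=manip.observe();print(s['time_s'],s['ee_pos'],s['force'],R.from_quat(s['ee_rot']).as_matrix().round(3))
im,K,e,C=cam('wrist'); cv2.imwrite('pics/w1.png',im)
print(proj([[.6217,.0655,.033],[.6588,-.162,.009],[.6887,-.0548,0]],K,e,C))
hsv=cv2.cvtColor(im,cv2.COLOR_BGR2HSV); m=cv2.inRange(hsv,(10,70,70),(30,255,255))
for c in cv2.findContours(m,0,2)[0]:
    if cv2.contourArea(c)>300:
        r=cv2.minAreaRect(c); b=cv2.approxPolyDP(c,6,True)[:,0]; print(b.tolist(),onz(b,.0,K,e,C)[:,:2].round(4).tolist(),onz(b,.018,K,e,C)[:,:2].round(4).tolist())
E
```

```text
2.6667 [ 0.64742285 -0.14864813  0.2300262 ] [0.54140707 0.70492462 1.19307829] [[ 0.964 -0.004  0.265]
 [-0.265  0.001  0.964]
 [-0.004 -1.     0.   ]]
[[177.8157553  -25.7879144 ]
 [270.88703306 174.21302769]
 [272.02516553  82.13645859]]
[[81, 307], [36, 286], [17, 349], [29, 354], [70, 329]] [[0.3268, -0.2878], [0.2781, -0.2363], [0.1927, -0.3339], [0.2064, -0.3481], [0.2924, -0.3207]] [[0.3433, -0.2777], [0.297, -0.2287], [0.2156, -0.3216], [0.2287, -0.3351], [0.3105, -0.309]]
[[157, 206], [143, 284], [166, 273], [190, 281], [208, 220]] [[0.4978, -0.1659], [0.4334, -0.275], [0.4729, -0.2666], [0.5024, -0.2886], [0.5584, -0.2037]] [[0.506, -0.1617], [0.4447, -0.2656], [0.4823, -0.2575], [0.5103, -0.2784], [0.5637, -0.1976]]
[[511, 187], [449, 208], [474, 326], [511, 315]] [[0.9619, -0.2653], [0.8801, -0.2735], [0.9011, -0.4803], [0.9568, -0.4743]] [[0.9477, -0.2563], [0.8698, -0.2641], [0.8898, -0.4609], [0.9428, -0.4552]]
[[111, 148], [45, 153], [56, 193], [120, 189]] [[0.4694, -0.0765], [0.3844, -0.0598], [0.3734, -0.1127], [0.4588, -0.1303]] [[0.479, -0.0766], [0.3981, -0.0607], [0.3876, -0.111], [0.4688, -0.1278]]
[[255, 82], [253, 175], [292, 176], [295, 83]] [[0.669, -0.0492], [0.6356, -0.1589], [0.6848, -0.1737], [0.7151, -0.0631]] [[0.6689, -0.0506], [0.6371, -0.155], [0.684, -0.1692], [0.7128, -0.0638]]
```

View pics/w1.png

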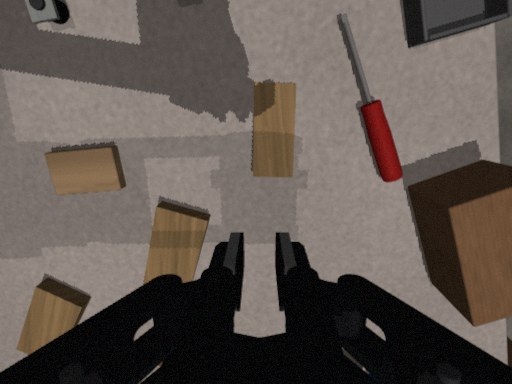

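Request:
jog_arm --commands '[[[0,0.02,0,15.5,0,-38,0.2],[0,0,0,0,0,-2,0.2],[0,0,0,0,40,0,0.2],[0,0,0,0,40,0,0.2],[0,0,0,0,40,0,0.2],[0,0,0,0,40,0,0.2],[0,0,0,0,40,0,0.2],[0,0,0,0,10,0,0.2],[0,0,0,0,5,0,0.2],[0,0,0,0,3,0,0.2],[0,0,0,0,0,0,0.2],[0,0,0,0,0,0,0.2]]]'

```text
time_s: 3.72
ee_pos: [0.6548, -0.1917, 0.0159]
ee_rot: [0.7, -0.1, 0.103, -0.7]
force: [0.8, 0.9, 1.1]
grip_width: 0.0172
```

```bash
python3 - <<'E'
from h import *
s=manip.observe();print(s['time_s'],s['ee_pos'],s['force'],R.from_quat(s['ee_rot']).as_matrix().round(3))
im,K,e,C=cam('wrist'); cv2.imwrite('pics/w2.png',im)
print(proj([[.6217,.0655,.033],[.6217,.0655,.009]],K,e,C))
E
```

```text
3.7167 [ 0.65478406 -0.1917371   0.01587771] [0.76626658 0.88923864 1.11959457] [[ 0.959  0.003  0.284]
 [-0.284 -0.001  0.959]
 [ 0.003 -1.    -0.   ]]
[[-160.44478631 -580.25227311]
 [ -59.65949729 -414.74466578]]
```

View pics/w2.png

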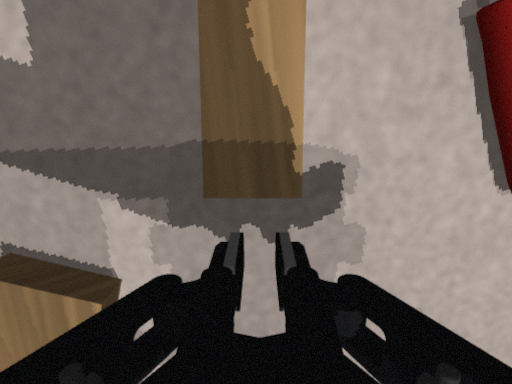

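Request:
jog_arm --commands '[[[0,0,0,-2,5,0,0.2],[0,0,0,0,4,0,0.2],[0,0,0,0,0,5,0.2],[0,0,0,0,0,5,0.2],[0,0,0,0,0,5,0.2],[0,0,0,0,0,3,0.2],[0,0,0,0,0,3,0.2],[0,0,0,0,0,2,0.2],[0,0,0,0,0,0,0.2],[0,0,0,0,0,0,0.2]]]'

```text
time_s: 4.6
ee_pos: [0.6578, -0.1687, 0.0043]
ee_rot: [0.7, -0.101, 0.101, -0.7]
force: [0.3, -0.0, 0.5]
grip_width: 0.0171
```

```bash
python3 - <<'E'
from h import *
s=manip.observe();print(s['time_s'],s['ee_pos'],s['force'],R.from_quat(s['ee_rot']).as_matrix().round(3))
im,K,e,C=cam('wrist'); cv2.imwrite('pics/w3.png',im)
E
```

```text
4.6 [ 0.65775668 -0.16867079  0.00432418] [ 0.30716623 -0.02819688  0.47398965] [[ 0.959  0.     0.284]
 [-0.284 -0.     0.959]
 [ 0.    -1.    -0.   ]]
```

View pics/w3.png

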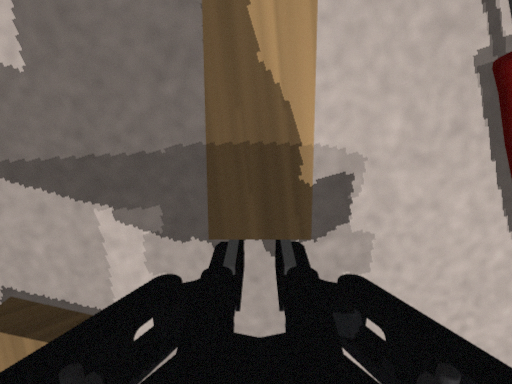

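Request:
jog_arm --commands '[[[0,0,0,0,0,2,0.2],[0,-0.05,0,2.5,0,5,0.2],[0,-0.05,0,2.5,0,5,0.2],[0,-0.05,0,2.5,0,5,0.2],[0,-0.05,0,2.5,0,5,0.2],[0,-0.05,0,2.5,0,5,0.2],[0,-0.05,0,2.5,0,5,0.2],[0,-0.05,0,2.5,0,5,0.2],[0,-0.05,0,2.5,0,5,0.2],[0,0,0,0,0,0,0.2],[0,0,0,0,0,0,0.2]]]'

```text
time_s: 5.57
ee_pos: [0.6824, -0.1295, 0.0042]
ee_rot: [0.706, 0.039, -0.039, -0.706]
force: [-0.5, -0.4, 0.4]
grip_width: 0.0173
```

```bash
python3 - <<'E'
from h import *
s=manip.observe();print(s['time_s'],s['ee_pos'],s['force'],R.from_quat(s['ee_rot']).as_matrix().round(3))
im,K,e,C=cam('wrist'); cv2.imwrite('pics/w4.png',im)
im,K,e,C=cam('top'); cv2.imwrite('pics/t4.png',cv2.resize(im[120:230,160:320],None,fx=5,fy=5,interpolation=cv2.INTER_CUBIC))
E
```

```text
5.5667 [ 0.68242302 -0.12954097  0.00424644] [-0.476491   -0.35938756  0.36661993] [[ 0.994 -0.    -0.111]
 [ 0.111 -0.     0.994]
 [-0.    -1.     0.   ]]
```

View pics/w4.png

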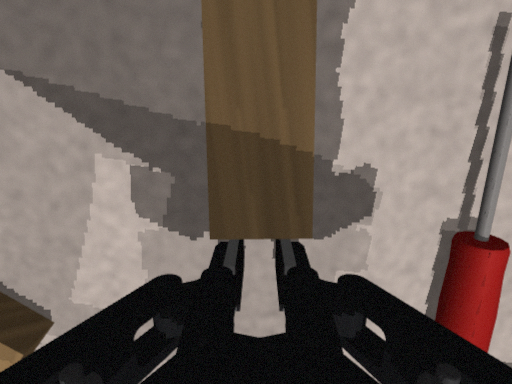

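View pics/t4.png

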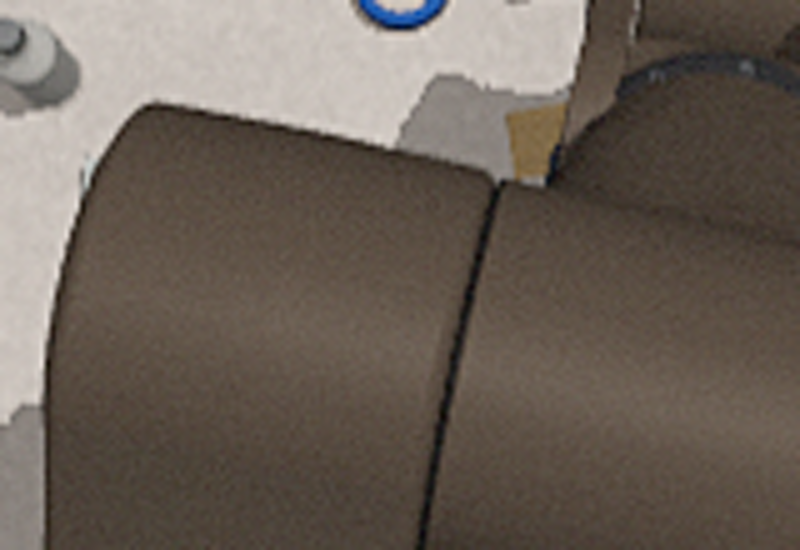

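```bash
python3 - <<'E'
from h import *
s=manip.observe(); Rt=R.from_quat(s['ee_rot']).as_matrix()
im,K,e,C=cam('wrist')
P=onz([[208,239],[313,239]],.018,K,e,C); print(P,((P-s['ee_pos'])@Rt*1000).round(1))
T=P.mean(0)[:2]; u=Rt[:2,2]; F=np.array([.6217,.0655]); r=np.array([u[1],-u[0]])
d=F-T; print('T',T,'foot ahead',d@u,'right',d@r, np.degrees(np.arctan2(d[1],d[0])),np.degrees(np.arctan2(u[1],u[0])))
E
```

```text
[[ 0.65632045 -0.12161904  0.018     ]
 [ 0.70718303 -0.11599217  0.018     ]] [[-24.9 -13.7  11.1]
 [ 26.3 -13.7  11.1]]
T [ 0.68175174 -0.11880561] foot ahead 0.18979323270036594 right -0.03941189963688897 108.04700773090448 96.31586108757945
```

Request:
jog_arm --commands '[[[0,-0.047,0,2.5,0,4.7,0.2],[0,-0.047,0,2.5,0,4.7,0.2],[0,-0.047,0,2.5,0,4.7,0.2],[0,-0.047,0,2.5,0,4.7,0.2],[0,-0.047,0,2.5,0,4.7,0.2],[0,-0.047,0,2.5,0,4.7,0.2],[0,0,0,0,0,6,0.2],[0,0,0,0,0,6,0.2],[0,0,0,0,0,6,0.2],[0,0,0,0,0,6,0.2],[0,0,0,0,0,6,0.2],[0,0,0,0,0,6,0.2],[0,0,0,0,0,6,0.2],[0,0,0,0,0,6,0.2],[0,0,0,0,0,0,0.2],[0,0,0,0,0,0,0.2]]]'

```text
time_s: 7.05
ee_pos: [0.6721, -0.0542, 0.0043]
ee_rot: [0.693, 0.139, -0.139, -0.693]
force: [0.8, -0.1, -0.7]
grip_width: 0.0173
```

```bash
python3 - <<'E'
from h import *
s=manip.observe(); Rt=R.from_quat(s['ee_rot']).as_matrix();print(s['time_s'],s['ee_pos'],s['force'],Rt.round(3))
im,K,e,C=cam('wrist'); cv2.imwrite('pics/w5.png',im)
T=(s['ee_pos']+Rt@[0,0,.011])[:2]; u=Rt[:2,2]; F=np.array([.6217,.0655]); r=np.array([u[1],-u[0]])
d=F-T; print('T',T,'foot ahead',d@u,'right',d@r)
print(proj([[.6217,.0655,.031],[.6217,.0655,.009]],K,e,C))
im,K,e,C=cam('side'); cv2.imwrite('pics/s5.png',cv2.resize(im[125:265,190:350],None,fx=4,fy=4,interpolation=cv2.INTER_CUBIC))
E
```

```text
7.05 [ 0.67214076 -0.05415069  0.00434923] [ 0.80067776 -0.09505822 -0.67065344] [[ 0.923 -0.    -0.384]
 [ 0.384 -0.     0.923]
 [-0.    -1.    -0.   ]]
T [ 0.66791292 -0.04399562] foot ahead 0.1188469156735465 right -0.0005787207140725906
[[257.90852937 -75.7375045 ]
 [258.11758594 -42.49229265]]
```

View pics/w5.png

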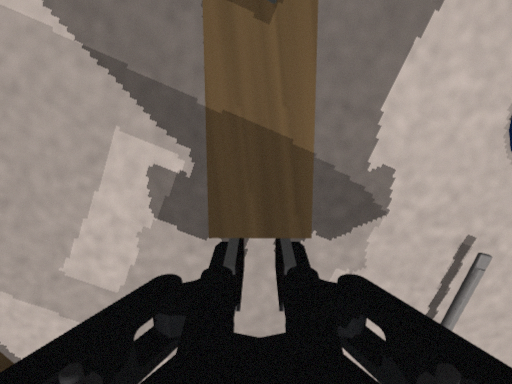

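View pics/s5.png

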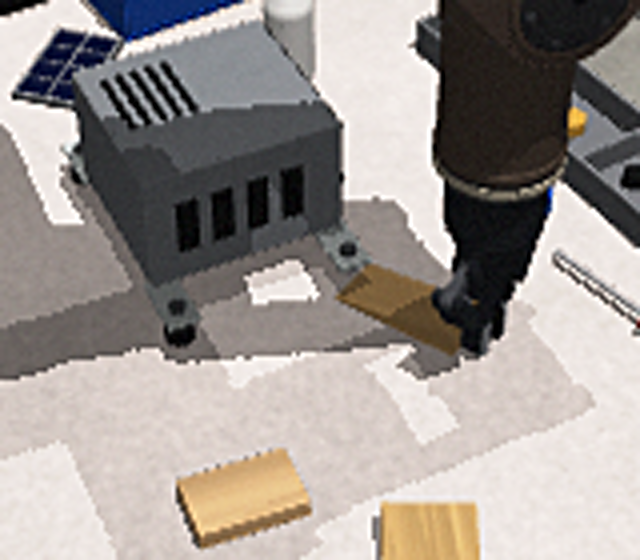

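Request:
jog_arm --commands '[[[0,0,0,0,0,4,0.2],[0,0,0,0,0,4,0.2],[0,0,0,0,0,4,0.2],[0,0,0,0,0,4,0.2],[0,0,0,0,0,4,0.2],[0,0,0,0,0,4,0.2],[0,0,0,0,0,4,0.2],[0,0,0,0,0,4,0.2],[0,0,0,0,0,4,0.2],[0,0,0,0,0,4,0.2],[0,0,0,0,0,4,0.2],[0,0,0,0,0,1,0.2],[0,0,0,0,0,0,0.2],[0,0,0,0,0,0,0.2]]]'

```text
time_s: 8.32
ee_pos: [0.655, -0.013, 0.0043]
ee_rot: [0.693, 0.138, -0.138, -0.693]
force: [0.2, 0.5, 1.0]
grip_width: 0.0168
```

```bash
cat > chk.py <<'E'
from h import *
import sys
n=sys.argv[1]
s=manip.observe(); Rt=R.from_quat(s['ee_rot']).as_matrix();print(s['time_s'],s['ee_pos'])
u=Rt[:,2]; fs=[s['force']]
im,K,e,C=cam('wrist'); fs.append(manip.observe()['force']); cv2.imwrite(f'pics/w{n}.png',im)
T=(s['ee_pos']+Rt@[0,0,.011])[:2]; F=np.array([.6217,.0655]); r=np.array([u[1],-u[0]])
d=F-T; print('foot ahead',d@u[:2],'right',d@r)
print(proj([[.6217,.0655,.031]],K,e,C))
im,K,e,C=cam('side'); fs.append(manip.observe()['force']); cv2.imwrite(f'pics/s{n}.png',cv2.resize(im[125:265,190:350],None,fx=4,fy=4,interpolation=cv2.INTER_CUBIC))
print('push force',[round(float(-f@u),2) for f in fs], np.mean(fs,0).round(2))
E
python3 chk.py 6
```

```text
8.3167 [ 0.65498205 -0.01295281  0.00432948]
foot ahead 0.07421841900485204 right -0.0005989304148786463
[[257.99567684  71.7465289 ]]
push force [-0.39, 0.79, -0.27] [0.3  0.08 0.46]
```

View pics/w6.png

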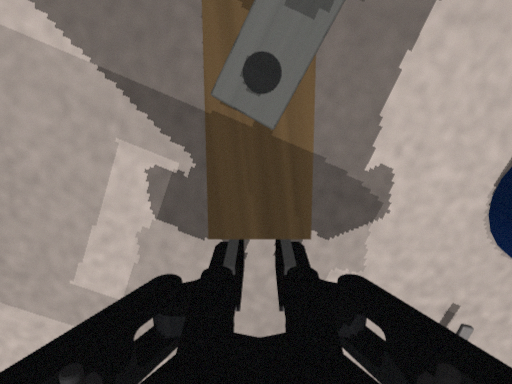

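View pics/s6.png

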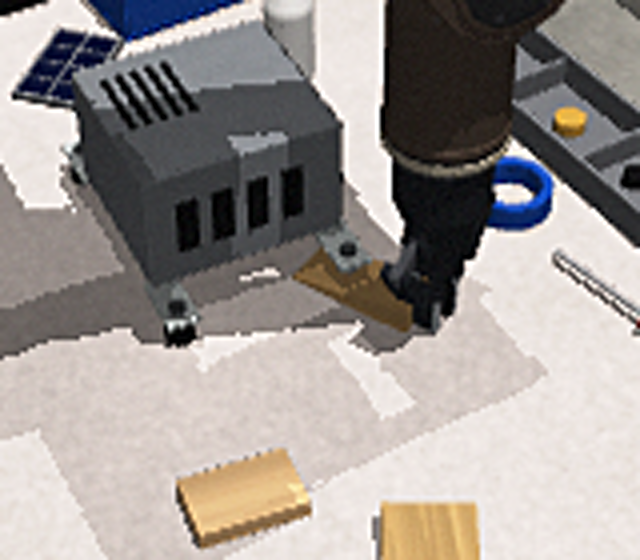

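Request:
jog_arm --commands '[[[0,0,0,0,0,2,0.2],[0,0,0,0,0,2,0.2],[0,0,0,0,0,2,0.2],[0,0,0,0,0,2,0.2],[0,0,0,0,0,1,0.2],[0,0,0,0,0,0,0.2],[0,0,0,0,0,0,0.2]]]'

```text
time_s: 9.0
ee_pos: [0.6514, -0.0045, 0.0043]
ee_rot: [-0.693, -0.138, 0.138, 0.693]
force: [0.2, -0.6, 0.5]
grip_width: 0.0171
```

```bash
python3 chk.py 7
```

```text
9.0 [ 0.65141182 -0.00452517  0.00428294]
foot ahead 0.06506593241784255 right -0.0005390584607849642
[[258.16871165  97.73058441]]
push force [0.6, -0.33, 0.22] [ 0.   -0.18 -0.01]
```

Not in contact yet; creeping on 1 mm at a time.

Request:
jog_arm --commands '[[[0,0,0,0,0,1,0.2],[0,0,0,0,0,0,0.2],[0,0,0,0,0,1,0.2],[0,0,0,0,0,0,0.2],[0,0,0,0,0,0,0.2]]]'

```text
time_s: 9.52
ee_pos: [0.6507, -0.0028, 0.0043]
ee_rot: [-0.693, -0.138, 0.138, 0.693]
force: [0.5, 0.1, -1.0]
grip_width: 0.0172
```

```bash
python3 chk.py 8
```

```text
9.5167 [ 0.65067276 -0.00277929  0.00431257]
foot ahead 0.06317000958913074 right -0.0005406327207616857
[[258.17185468 102.96503707]]
push force [0.08, -0.3, -0.2] [ 0.03  0.16 -0.51]
```

Request:
jog_arm --commands '[[[0,0,0,0,0,1,0.2],[0,0,0,0,0,0,0.2],[0,0,0,0,0,0,0.2]]]'

```text
time_s: 9.87
ee_pos: [0.6504, -0.0019, 0.0043]
ee_rot: [0.693, 0.138, -0.138, -0.693]
force: [2.0, -0.8, -0.2]
grip_width: 0.0172
```

```bash
python3 chk.py 9
```

```text
9.8667 [ 0.65037133 -0.00189662  0.00430303]
foot ahead 0.062239243351776996 right -0.0006019349878392186
[[258.02255735 105.51960715]]
push force [1.54, 0.45, 0.93] [ 0.77 -0.73 -0.29]
```

Request:
jog_arm --commands '[[[0,0,0,0,0,1,0.2],[0,0,0,0,0,0,0.2],[0,0,0,0,0,0,0.2]]]'

```text
time_s: 10.22
ee_pos: [0.65, -0.001, 0.0043]
ee_rot: [0.693, 0.138, -0.138, -0.693]
force: [1.3, -2.0, -1.3]
grip_width: 0.017
```

```bash
python3 chk.py 10
```

```text
10.2167 [ 0.65003632 -0.00104853  0.00431051]
foot ahead 0.06132754246827108 right -0.0006168203566162232
[[257.98949005 108.01167272]]
push force [2.33, 3.0, 3.8] [ 1.51 -2.67 -1.4 ]
```

Request:
jog_arm --commands '[[[0,0,0,0,0,0.7,0.2],[0,0,0,0,0,0,0.2],[0,0,0,0,0,0,0.2]]]'

```text
time_s: 10.57
ee_pos: [0.6499, -0.0006, 0.0044]
ee_rot: [0.694, 0.139, -0.138, -0.693]
force: [2.9, -4.4, -3.1]
grip_width: 0.0172
```

```bash
python3 chk.py 11
```

```text
10.5667 [ 6.49911578e-01 -5.61735742e-04  4.36437724e-03]
foot ahead 0.060830184203225404 right -0.0006855976027232355
[[257.82559809 109.38158189]]
push force [5.18, 4.98, 5.19] [ 2.51 -4.5  -2.76]
```

View pics/w11.png

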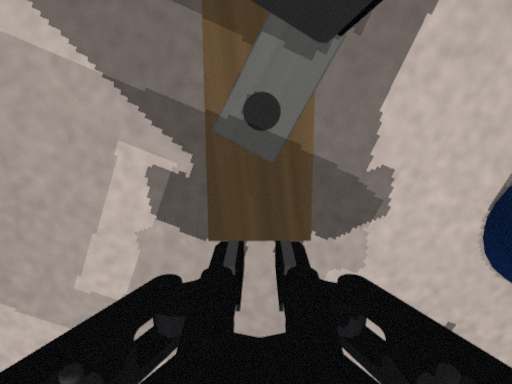

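View pics/s11.png

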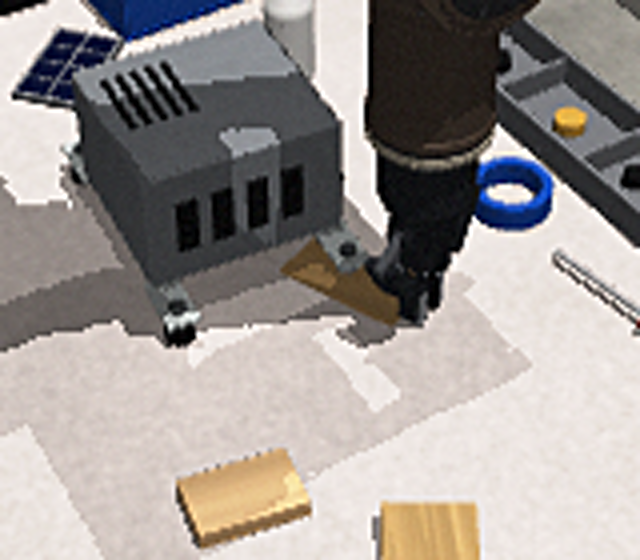

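Request:
jog_arm --commands '[[[0,0,0,0,0,-1,0.2],[0,0,0,0,0,-3,0.2],[0,0,0,0,0,-8,0.2],[0,0,0,0,0,-15,0.2],[0,0,0,0,0,-15,0.2],[0,0,0,0,-20,0,0.2],[0,0,0,0,-40,0,0],[0,0,0,0,-40,0,0],[0,0,0,0,-40,0,0],[0,0,0,0,-40,0,0],[0,0,0,0,-40,0,0],[0,0,0,0,0,0,0],[0,0,0,0,0,0,0]]]'

```text
time_s: 11.75
ee_pos: [0.6678, -0.0408, 0.2277]
ee_rot: [0.694, 0.14, -0.136, -0.693]
force: [0.1, 0.1, -0.4]
grip_width: 0.0005
```

```bash
python3 - <<'E'
from h import *
s=manip.observe(); Rt=R.from_quat(s['ee_rot']).as_matrix();print(s['time_s'],s['ee_pos'],s['force'])
im,K,e,C=cam('wrist'); cv2.imwrite('pics/w12.png',im)
print(proj([[.6217,.0655,.032],[.6135,.12,.14]],K,e,C))
print((Rt.T@(np.array([.6135,.12,.14])-s['ee_pos'])*1000).round(1))
E
```

```text
11.75 [ 0.66779917 -0.04076286  0.2276549 ] [ 0.10430979  0.05638284 -0.4300963 ]
[[256.59015399  64.43251583]
 [275.91770598 -45.49450455]]
[ 11.   87.2 169.5]
```

View pics/w12.png

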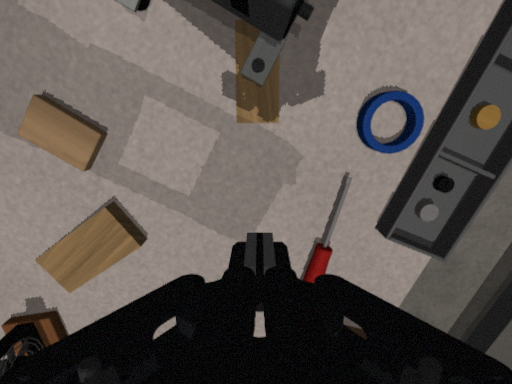

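Request:
jog_arm --commands '[[[0,0,0,2,0,34,0],[0,0,0,2,0,34,0],[0,0,0,2,0,34,0],[0,0,0,2,0,34,0],[0,0,0,3,0,33,0],[0,0,0,0,25,0,0],[0,0,0,0,25,0,0],[0,0,0,0,20,0,0],[0,0,0,0,5,0,0],[0,0,0,0,0,0,0],[0,0,0,0,0,0,0]]]'

```text
time_s: 12.72
ee_pos: [0.6112, 0.1206, 0.1491]
ee_rot: [-0.693, -0.138, 0.139, 0.693]
force: [1.2, -0.6, 0.0]
grip_width: -0.0001
```

```bash
python3 - <<'E'
from h import *
s=manip.observe(); Rt=R.from_quat(s['ee_rot']).as_matrix();print(s['time_s'],s['ee_pos'],s['force'])
im,K,e,C=cam('wrist'); cv2.imwrite('pics/w13.png',im)
print((Rt.T@(np.array([.6135,.12,.14])-s['ee_pos'])*1000).round(1))
E
```

```text
12.7167 [0.61115913 0.12064545 0.14910635] [ 1.20509936 -0.55661758  0.02938553]
[ 1.9  9.1 -1.5]
```

View pics/w13.png

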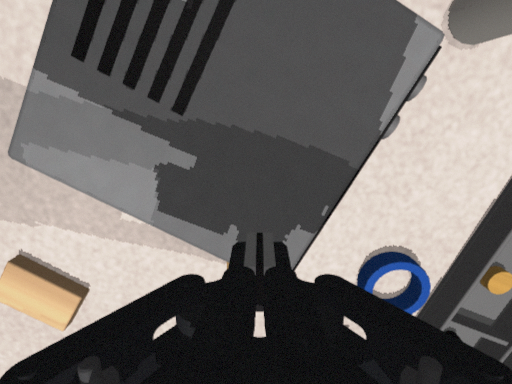

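Request:
jog_arm --commands '[[[0,0,0,2,3,-1,0],[0,0,0,0,2,0,0],[0,0,0,0,1.5,0,0],[0,0,0,0,1,0,0],[0,0,0,0,0,0,0]]]'

```text
time_s: 13.18
ee_pos: [0.6132, 0.121, 0.1418]
ee_rot: [-0.693, -0.138, 0.138, 0.693]
force: [-0.2, -0.2, 0.2]
grip_width: -0.0001
```

Request:
jog_arm --commands '[[[0,0,0,0,0.7,0,0],[0,0,0,0,0,0,0]]]'

```text
time_s: 13.35
ee_pos: [0.6133, 0.121, 0.1411]
ee_rot: [0.693, 0.138, -0.138, -0.693]
force: [-0.6, 0.4, -0.2]
grip_width: 0.0001
```

Request:
jog_arm --commands '[[[0,0,0,0,0.6,0,0],[0,0,0,0,0,0,0]]]'

```text
time_s: 13.52
ee_pos: [0.6133, 0.121, 0.1404]
ee_rot: [0.693, 0.138, -0.138, -0.693]
force: [2.0, -0.9, 0.1]
grip_width: 0.0002
```

Request:
jog_arm --commands '[[[0,0,0,0,0.5,0,0],[0,0,0,0,0,0,0]]]'

```text
time_s: 13.68
ee_pos: [0.6133, 0.121, 0.1401]
ee_rot: [0.693, 0.138, -0.138, -0.693]
force: [0.0, 0.2, 1.0]
grip_width: -0.0001
```

Request:
jog_arm --commands '[[[0,0,0,0,0.4,0,0],[0,0,0,0,0,0,0]]]'

```text
time_s: 13.85
ee_pos: [0.6134, 0.1211, 0.14]
ee_rot: [0.693, 0.139, -0.138, -0.693]
force: [-1.8, -0.2, 7.2]
grip_width: 0.0001
```

Request:
jog_arm --commands '[[[0,0,0,0,0.1,0,0],[0,0,0,0,0,0,0],[0,0,0,0,0,0,0],[0,0,0,0,0,0,0],[0,0,0,0,0,0,0],[0,0,0,0,0,0,0]]]'

```text
time_s: 14.35
ee_pos: [0.6134, 0.1211, 0.14]
ee_rot: [0.693, 0.139, -0.138, -0.693]
force: [-2.1, 0.1, 7.8]
grip_width: 0.0
```

```bash
python3 - <<'E'
from h import *
s=manip.observe();print(s['time_s'],s['ee_pos'],s['force'])
im,K,e,C=cam('wrist'); cv2.imwrite('pics/w14.png',im);print(manip.observe()['force'])
im,K,e,C=cam('side'); cv2.imwrite('pics/s14.png',cv2.resize(im[125:265,190:350],None,fx=4,fy=4,interpolation=cv2.INTER_CUBIC));print(manip.observe()['force'],manip.observe()['ee_pos'])
E
```

```text
14.35 [0.61337754 0.12105021 0.14002726] [-2.05166609  0.13872222  7.82266568]
[-1.72724701 -0.9090459   9.19614082]
[-2.60643013 -0.74357148  8.78558316] [0.61340806 0.12103718 0.14001613]
```

View pics/s14.png

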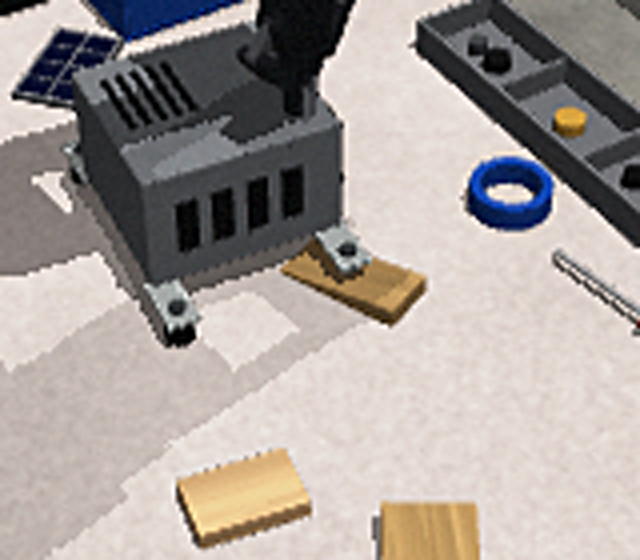

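Request:
jog_arm --commands '[[[0,0,0,0,-1,0,0],[0,0,0,0,-2,0,0],[0,0,0,0,-10,0,0],[0,0,0,0,-30,0,0],[0,0,0,0,-40,0,0],[0,0,0,0,0,-30,0],[0,0,0,0,0,-40,0],[0,0,0,0,0,-40,0],[0,0,0,0,0,-40,0],[0,0,0,0,0,-30,0],[0,0,0,0,0,0,0],[0,0,0,0,0,0,0],[0,0,0,0,0,0,0]]]'

```text
time_s: 15.53
ee_pos: [0.6821, -0.045, 0.2228]
ee_rot: [-0.693, -0.138, 0.138, 0.694]
force: [0.3, 0.3, 0.5]
grip_width: -0.0001
```

```bash
python3 - <<'E'
from h import *
s=manip.observe();print(s['time_s'],s['ee_pos'],s['force'])
im,K,e,C=cam('wrist'); cv2.imwrite('pics/w15.png',im)
print(proj([[.6217,.0655,.032]],K,e,C))
hsv=cv2.cvtColor(im,cv2.COLOR_BGR2HSV); m=cv2.inRange(hsv,(10,70,50),(30,255,255))
for c in cv2.findContours(m,0,2)[0]:
    if cv2.contourArea(c)>300:
        b=cv2.approxPolyDP(c,5,True)[:,0]; print(b.tolist(),onz(b,.018,K,e,C)[:,:2].round(4).tolist())
E
```

```text
15.5333 [ 0.68213236 -0.04497079  0.22280903] [0.26082731 0.30661279 0.51802772]
[[246.44895515  54.75017707]]
[[0, 320], [1, 325], [22, 317], [38, 349], [51, 344], [38, 315]] [[0.4223, -0.3922], [0.4249, -0.4005], [0.4507, -0.3748], [0.4822, -0.4236], [0.4983, -0.4069], [0.4712, -0.3626]]
[[136, 232], [121, 231], [94, 201], [25, 257], [59, 289]] [[0.5658, -0.1835], [0.5474, -0.1896], [0.5054, -0.1626], [0.4384, -0.2758], [0.4904, -0.308]]
[[497, 102], [478, 97], [466, 114], [487, 121]] [[0.9032, 0.1315], [0.88, 0.1277], [0.8781, 0.1067], [0.9052, 0.1095]]
[[20, 87], [5, 127], [70, 164], [78, 162], [95, 126], [33, 88]] [[0.3971, -0.0613], [0.3881, -0.1127], [0.4676, -0.1272], [0.476, -0.121], [0.4851, -0.0712], [0.4108, -0.0568]]
[[227, 9], [227, 114], [268, 115], [270, 45], [253, 77], [231, 65], [249, 20]] [[0.5852, 0.1002], [0.6228, 0.0007], [0.667, 0.0178], [0.6403, 0.0861], [0.6355, 0.0491], [0.6084, 0.0512], [0.6103, 0.0996]]
```

View pics/w15.png

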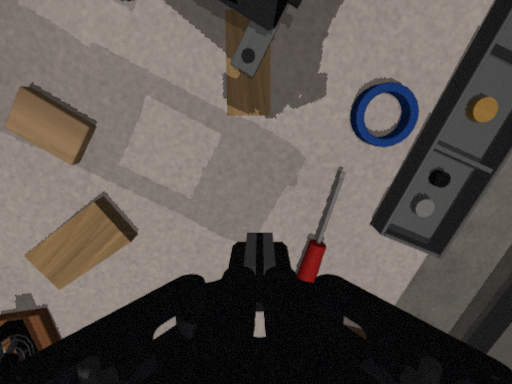

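```bash
python3 -c "
from bench import manip
print(manip.hand_in())"
```

```text
the job is handed in; nothing more can be done
None
```

I pushed the small wedge along the table, thin end first, under the bare steel foot until it was snug. I then pressed on the supply's top to check it, moved clear and handed the job in at about 15.6 s. The hand-in gave no verdict.

- **Wedge fit:** the push force rose to about 5.1 N and I stopped there, below the 6 N at which the supply might start to slide. In the last wrist picture the foot sits about 5 mm towards the thin end from the wedge's middle and within about 1 mm of its centre line.
- **Supply position:** the foot's bolt stayed within about 2 pixels of where I first measured it, so I saw no sign that the supply had been shoved.
- **Press check:** I held 8–9 N at the corner above the short foot, and the top stayed at 0.140 m, so the supply no longer rocks.
- **Other things on the table:** those in view looked undisturbed in the last pictures. I did not measure each one again.
- **Disagreements:** the wedge met the foot 1–2 mm later than I had calculated, which is within the camera calibration. The force reading also varies by about 1 N, so the push force is approximate.

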